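# Refit the guard and knob of a burner's gas valve and hold the valve open

## Robot

A 6-joint arm with a two-finger parallel gripper is mounted at the origin on a cart in front of the work surface, level with it; the furniture and walls round the work are solid. World frame = base frame: x ahead of the robot, y to its left, z up, the work surface at z = 0. Lengths are in m, angles in rad, forces in N, time in s.
With the tool pointing down it reaches from about 0.275 to 0.85 m from the base axis. Payload 19 kg.
Tool frame: the origin (TCP) lies where the fingers leave the gripper's body, on its centre line; the fingertips stand 73 mm ahead of it and the grasp point (between the pads) lies 54 mm ahead of it; z points along the fingers, y is the line along which they close (so a half turn about z gives the same grasp; the last joint's range is limited). The gripper opens to 85 mm and grips with 20 to 120 N. Pads are 22 mm wide; open, the fingers measure 114 mm over their backs; the gripper's body (76 mm by 85 mm) begins 54 mm behind the grasp point. The pads swing forward as they close: fully open they stand 13 mm farther back than shut.
Start: joints at [-1.389, 0.15, 1.437, -0, 1.554, -0.134], TCP at [0.179, -0.547, 0.304] pointing down, gripper open.
Joint ranges: [-2.8, 2.8], [-0.68, 2.1], [0.12, 2.68], [-1.39, 4.53], [0.16, 2.79], [-2.81, 2.81]. Speed limits (rad/s): [1.89, 1.89, 2.22, 3.01, 3.01, 3.01].

## Interface

Orientations are given as a unit quaternion [w, x, y, z].
In Python, from bench import robot gives the robot as it stands.
- The arm moves only by the shell command python3 -m jog 'ROWS' [OPENING]. ROWS is JSON, one flat list of numbers, 4 for each row, row after row: the shift along the tool's x, y, z in mm, then the turn about the tool's z in rad. A call has 1 to 5 rows; each row shifts and turns the commanded pose from where the row before left it, along the tool's axes as they then stand; what a row does not reach is not made up. A row lasts 1/10 s, in which the tool goes at most 50 mm and 8.59 degrees, less where a joint would pass 70% of its speed; a pose out of reach is approached as far as the arm can. A call with a gripper value outside its range is refused whole. OPENING is the opening in per cent of the stroke, from 0 (shut) to 100 (fully open), set as the call begins (- or left out, the last holds). The fingers move at their own pace and stop on an object; the grip force is fixed at half the most. Time passes only in rows, so rows that do not move let the fingers close. It gives the time, the measured TCP pose, the force, the opening and the grip force at its end, in the units of the state.
- robot.get_obs(): the state, without advancing time (a new reading comes with each control period).
- robot.snapshot(name): name is "scene" or "top"; returns a dict with "pixels" (384x512x3 uint8, blue, green, red), "range_z" (384x512 float32, m along the optical axis (not along the pixel's ray), 0 where there is no reading), "vertical_fov" (degrees; the focal length in pixels is half the picture's height over the tangent of half this angle, whatever the lens; pixels are square), "cx", "cy" (the principal point, pixels), "world_to_cam" (4x4, takes a point from world to camera coordinates). Camera axes: x right, y down, z forward; pixel columns grow to the right and rows downward; lengths in m; the calibration is good to about 2 mm. A picture is of the moment at which its call begins.
- robot.hand_in(): hands the job in; it is judged then, once.
The state is a dict: "time_s": time; "q": joint angles; "joint_velocities": joint speeds; "joint_efforts": joint torques, N m; "tool_pos": TCP position; "tcp_rot": TCP orientation; "contact_force": force on the tool from outside, world axes, zero at the start; "ft_torque": the same for the moment, N m; "gripper_width": opening from 0.0 (shut) to 1.0 (fully open); "grasp_force": force on a finger pad.
Only numpy, scipy, OpenCV 4.12 (cv2) and the standard library are available. Lean on these libraries where they do the work, as an engineer would, in place of code of your own. Each camera call takes 0.05 s, during which the arm holds its last target. There are 200 camera calls.

## Task

The raku burner's control box is being put back together after cleaning. First seat the red knob guard fully home in the recess round the brass spindle, so that its plate lies flush with the top of the box; then turn the black knob so that the flat in its bore matches the flat of the spindle (pointer towards the white dot), push it all the way onto the spindle, and press the knob and spindle fully in against the safety spring. Finish while still holding the knob pressed in, so that the valve stays open for the leak test, and leave the cup, the jar and the test tile where they stand.

Things in the scene. Friction and masses are not known exactly. Their poses are not given: they have to be found in the camera images.
- control_box: Dark green steel case with a gauge and a red igniter button, fixed on the right of the bench: 120 (x) x 180 (y) x 45 mm high, origin at the centre of its underside, yaw within 0.35 rad. Its x points to its back (away from the robot at yaw 0), where two brass hose tails stick out 38 mm; y to its left. Gauge (9.5 mm high, 42 mm across) at (22, -50), button (8 mm high) at (-32, -50) mm.
- guard_seat (a point): Centre of the floor of the recess in the box's top, at (0, 30, 39) mm from the box's origin, same axes. The recess is a rounded rectangle 81 (x) x 65 (y) mm, 6 mm deep, corner radius 11.5 mm, rim bevelled 1.2 mm. A brass collar 20 mm across and 3 mm high stands on its floor round the spindle.
- off_dot (a point): White dot, 7 mm across, painted on the box's top 49.5 mm behind (+x) the recess centre: the knob's pointer must point to it.
- spindle_tip (a point): Centre of the top of the upright brass spindle, over the recess centre, 24 mm above the box's top (69 mm above the bench) when not pressed; axes as the box. A D-shaft 14 mm across whose flat, 3 mm from the axis, faces +x (to the white dot). The D goes 19 mm down from the tip; the top 2.5 mm taper by about 1.5 mm all round. It cannot turn, only slide down and up.
- spindle (a joint): How far the spindle is pressed in, m: 0 out (rest), 0.006 fully in. Its spring pushes back with 6 N at 0 and 12 N at 0.006; let go, it comes out again.
- guard: Loose red knob guard, about 0.09 kg, lying right way up on the left of the bench; origin at the centre of its underside, z up. Plate 78 (x) x 62 (y) x 6 mm, corner radius 10 mm, with a 32 mm opening and a raised ring. Fits the recess with 1.5 mm to spare each side, x along the recess's x, either end forward. Home: origin at guard_seat, plate flush with the box's top.
- guard_ring (a point): Centre of the top of the guard's raised ring, 20 mm above the underside. The ring stands 14 mm above the plate, 56 mm outside and 50 mm inside diameter: grasp it across its outside from above, in any direction.
- knob: Loose black knob, about 0.07 kg, standing upright on the left of the bench; origin at the centre of its underside, z up, +x to its white pointer. Skirt 42 mm across up to 19 mm height, bar grip above. D bore from below: 16 mm deep, 15.6 mm across, flat 3.8 mm from the axis on the +x side, mouth bevelled 1.5 mm. All the way on: origin 16 mm below spindle_tip, x along the spindle's x.
- knob_grip (a point): Middle of the knob's bar grip, 28.5 mm above the underside. The bar is 36 mm long (knob's x), 14 mm thick (knob's y) and spans 19 to 38 mm height: grasp it across its 14 mm. The white pointer line runs along its +x half and down the skirt.
- cup: Bystander: small unglazed pottery cup, 66 mm across, 52 mm high, right front; origin at the centre of its underside.
- jar: Bystander: white glaze jar with a red lid, 65 mm across, 91 mm high, behind the control box; origin at the centre of its underside.
- tile: Bystander: upright L-shaped glaze test tile, blue, 38 x 40 x 58 mm high, on the left behind the loose parts; origin at the centre of its underside.
- wheel_centre (a point): Fixed obstacle: middle of the top of the potter's wheel that stands between the left and right sides, 380 mm across, its top 0.10 m above the bench, with three black chuck jaws about 40 mm high on it.
- knob_pointer (a point): Point at the +x end of the knob's pointer line, on the edge of the skirt, 20.5 mm from the knob's axis, 15 mm above its underside. When the knob is on, this is about 29 mm from the white dot, seen from above.
Mind the look-alikes: they are no part of the job. Leave any orange look-alike of the knob alone.

How it is judged:
On the way, in this order (a step that is already met when the one before it is completed fails the run):
1. the guard's plate lies flush in the recess (z of guard in the frame of guard_seat below 0.0015 m and horizontal distance between guard and guard_seat below 0.004 m and angle between guard's own z axis and vertical below 0.04 rad), for 0.2 s.
2. the knob is pushed all the way onto the spindle, flat to flat, over the seated guard (z of knob in the frame of spindle_tip below -0.014 m and horizontal distance between knob and spindle_tip below 0.0025 m and angle between the x axis of knob and the x axis of spindle_tip, either way round below 0.3 rad and horizontal distance between knob_pointer and off_dot below 0.035 m and z of guard in the frame of guard_seat below 0.0015 m), for 0.1 s.
At the end, for the whole second after the job is handed in: Guard flush in the recess (1.5 mm; centred to 4 mm); knob all the way on the spindle (2 mm; 2.5 mm off axis; pointer to the dot, 0.3 rad; 0.1 rad of tilt); fingers still on the knob (over 4 N) and the spindle held in over 4.5 of its 6 mm, at rest, through the last second (all of step 2 and horizontal distance between guard and guard_seat below 0.004 m and angle between guard's own z axis and vertical below 0.04 rad and angle between knob's own z axis and vertical below 0.1 rad and value of joint spindle above 0.0045 m and contact force between the fingers and knob above 4 N and linear speed of knob below 0.02 m/s); the arm keeps its last pose, push and grip.
It fails at once if the cup is pushed more than 30 mm (distance of cup from where it was at the start of the episode above 0.03 m).
It fails at once if the jar is pushed more than 30 mm (distance of jar from where it was at the start of the episode above 0.03 m).
It fails at once if the test tile is pushed more than 30 mm (distance of tile from where it was at the start of the episode above 0.03 m).
It also fails if it takes over 72 s, if anything falls off the work surface, if the arm or the gripper's body presses on something with over 40 N, if the wrist force passes 120 N, or if a joint passes its speed limit or range.

## Working session

There is one attempt and no reset: what is moved stays moved. The work goes in short steps, Python scripts to look and compute and a shell command to move; the robot and the scene stay as the last step left them, time stands still between calls to the robot, and variables do not carry over. Pictures are saved under pics/ and viewed, at most 10 in all, crops included, and the job is handed in when it is done.

```bash
mkdir -p pics; ls
python3 - <<'E'
from bench import robot
import cv2,numpy as np
o=robot.get_obs();print(o)
for n in("scene","top"):
    s=robot.snapshot(n);np.savez(f'{n}0.npz',**s);cv2.imwrite(f'pics/{n}0.png',cv2.resize(s['pixels'],(800,600),interpolation=cv2.INTER_CUBIC));print(n,s['vertical_fov'],s['cx'],s['cy'],s['world_to_cam'])
E
```

```text
pics
{'time_s': 0.0, 'q': array([-1.38898969e+00,  1.51008271e-01,  1.43803296e+00, -2.09076614e-05,
        1.55380476e+00, -1.34016972e-01]), 'joint_velocities': array([-0.00048493, -0.00028141, -0.00077232, -0.00093006,  0.00116608,
       -0.00050744]), 'joint_efforts': array([ 1.00514648e-03, -7.13038874e+01, -5.70869565e+01,  2.37861536e-05,
        8.85171059e-03,  2.73707184e-05]), 'tool_pos': array([ 0.17853252, -0.54641377,  0.30326176]), 'tcp_rot': array([-6.26241908e-04,  9.87557596e-01,  1.57256486e-01, -2.54219855e-05]), 'contact_force': array([-0.52404858,  0.18084783,  0.43216238]), 'ft_torque': array([-0.03926073,  0.04000356, -0.00359347]), 'grasp_force': 0.0, 'gripper_width': 0.9949348050238209}
scene 47.04965243037183 253.24317213328186 194.23818660786685 [[-0.75452645 -0.65612909 -0.01358132  0.3965337 ]
 [-0.26739682  0.32626467 -0.9066699   0.23989691]
 [ 0.5993236  -0.68047482 -0.42162215  1.3004625 ]
 [ 0.          0.          0.          1.        ]]
top 54.231620575918335 252.0196799631893 196.58636124202536 [[-0.01908708 -0.99981237  0.00330163  0.01012135]
 [-0.98227513  0.0181362  -0.18656541  0.55259249]
 [ 0.18647052 -0.00680409 -0.98243699  1.25280616]
 [ 0.          0.          0.          1.        ]]
```

View pics/top0.png

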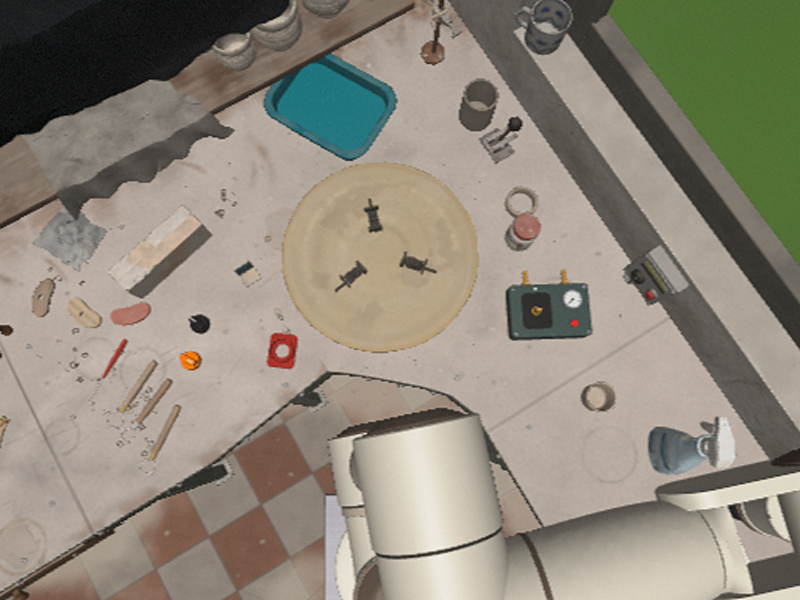

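View pics/scene0.png

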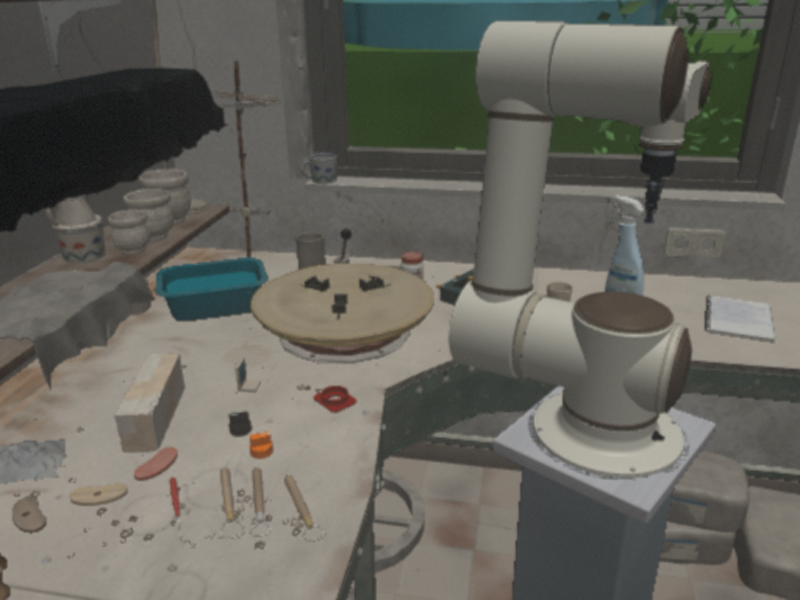

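In the top view, the guard is the red plate with a ring at (282,351). Two things could be mistaken for it: the red stick at (115,357) and the pink kidney at (131,313). The knob is black at (199,323), its look-alike orange at (190,361). The box is at (549,310), the tile at (247,272), the cup at (598,396) and the jar at (525,230). I'll check the choices in close crops.

```bash
cat > h.py <<'E'
import numpy as np,cv2
from scipy.spatial.transform import Rotation as R
def K(s):
    f=s['pixels'].shape[0]/2/np.tan(np.radians(s['vertical_fov'])/2);return f,float(s['cx']),float(s['cy'])
def proj(s,P):
    f,cx,cy=K(s);T=s['world_to_cam'];c=np.atleast_2d(P)@T[:3,:3].T+T[:3,3]
    return np.c_[f*c[:,0]/c[:,2]+cx,f*c[:,1]/c[:,2]+cy]
def ray(s,u,v,z):
    "point of pixel u,v on world height z"
    f,cx,cy=K(s);T=s['world_to_cam'];d=T[:3,:3].T@np.array([(u-cx)/f,(v-cy)/f,1]);o=-T[:3,:3].T@T[:3,3]
    return o+d*(z-o[2])/d[2]
def cloud(s):
    f,cx,cy=K(s);T=s['world_to_cam'];z=s['range_z'];v,u=np.mgrid[:z.shape[0],:z.shape[1]]
    c=np.stack([(u-cx)/f*z,(v-cy)/f*z,z],-1);return (c-T[:3,3])@T[:3,:3]
def crop(s,x0,y0,x1,y1,k,fn):
    cv2.imwrite(fn,cv2.resize(s['pixels'][y0:y1,x0:x1],None,fx=k,fy=k,interpolation=cv2.INTER_CUBIC))
def tcp(o):
    w,x,y,z=o['tcp_rot'];return R.from_quat([x,y,z,w])
E
python3 - <<'E'
from h import *
s=dict(np.load('top0.npz'))
crop(s,110,190,210,250,8,'pics/c1.png');crop(s,315,170,390,225,8,'pics/c2.png')
C=cloud(s)
for n,(a,b,c,d) in dict(box=(315,170,390,225),guard=(165,205,195,240),knob=(118,195,137,217)).items():
    p=C[b:d,a:c].reshape(-1,3);h=np.histogram(p[:,2],np.arange(-.01,.1,.005));print(n,h[0])
print(C[225,150],C[190,330])
E
```

```text
box [ 114 1142  890   79   20   15   55   32   47  332  746  484  116   27
    5    6    2    0    0    0    0]
guard [ 26 361 421 178  19  27  15   1   0   0   0   0   0   0   0   0   0   0
   0   0   0]
knob [  8 130 139  21  11  42  22   2  13  26   4   0   0   0   0   0   0   0
   0   0   0]
[ 0.46654742  0.36607231 -0.00346729] [ 0.5723148  -0.27445998  0.04591581]
```

View pics/c1.png

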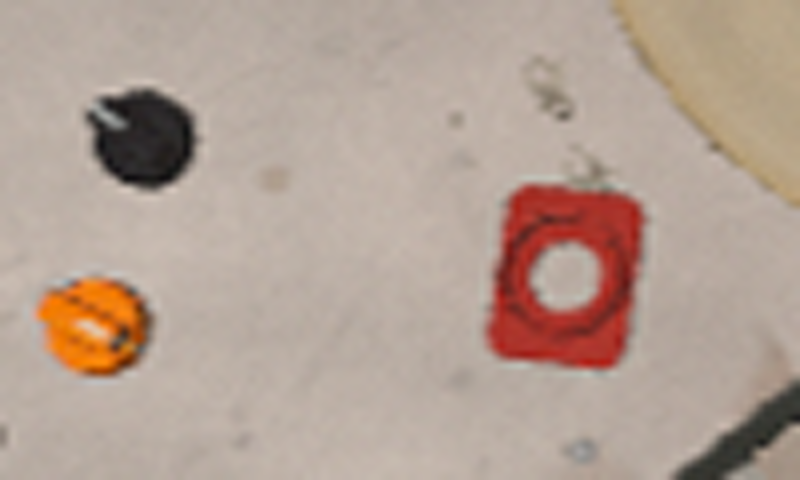

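View pics/c2.png

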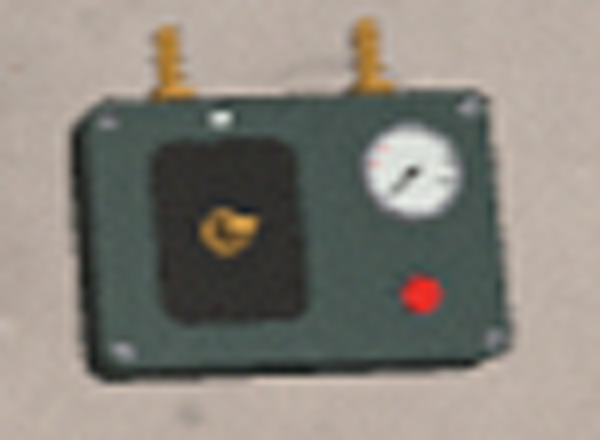

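The close crops confirm the choice. The guard is the red plate at crop (567,276) and its long side runs nearly along world x. The black knob is at (145,138), pointer up-left. On the box I can see the dot at (221,119), gauge at (412,171), button at (422,294) and recess edges at about x 155/303 and y 139/321.

Run:
```python
from h import *
from scipy.optimize import least_squares
s=dict(np.load('top0.npz'))
L=np.array([[22,-50,54.5],[-32,-50,53],[49.5,30,45],[0,62.5,45],[0,-2.5,45],[40.5,30,45],[-40.5,30,45]])/1000
px=np.array([[412,171],[422,294],[221,119],[156,235],[303,232],[225,139],[235,320]]);uv=np.array([315,170])+(px+.5)/8-.5
def P(b,L): c,d=np.cos(b[2]),np.sin(b[2]);return np.c_[b[0]+c*L[:,0]-d*L[:,1],b[1]+d*L[:,0]+c*L[:,1],L[:,2]]
r=least_squares(lambda b:(proj(s,P(b,L))-uv).ravel(),[.5,-.25,0]);print('box',r.x,np.round(r.fun.reshape(-1,2),2))
seat=P(r.x,np.array([[0,.03,.039]]))[0];print('seat',seat)
im=s['pixels'].astype(int);B,G,Rr=im[...,0],im[...,1],im[...,2]
m=(Rr>110)&(G<70)&(B<80);m[:,:165]=0;m[:,195:]=0;m[:200]=0;m[245:]=0
v,u=np.nonzero(m);w=np.array([ray(s,a,b,.006)[:2] for a,b in zip(u,v)])
print('guard',cv2.minAreaRect((w*1000).astype(np.float32)),m.sum())
# knob
sub=im[193:220,115:140];d=sub.max(2)<75;n,lab,st,cc=cv2.connectedComponentsWithStats(d.astype(np.uint8));i=1+np.argmax(st[1:,4]);v,u=np.nonzero(lab==i)
c=(u.mean()+115,v.mean()+193);print('knob',c,st[i],ray(s,*c,.02),ray(s,*c,.03))
for p in[(145,138),(112,115),(95,108)]:
    q=np.array([110,190])+(np.array(p)+.5)/8-.5;print(p,ray(s,*q,.019),ray(s,*q,.038))
```

```text
box [ 0.5420122  -0.34910137  0.00837003] [[ 0.22  0.13]
 [ 0.15  0.11]
 [-0.02  0.13]
 [-0.14 -0.32]
 [ 0.02 -0.43]
 [-0.33  0.12]
 [ 0.1   0.26]]
seat [ 0.5417611  -0.31910242  0.039     ]
guard ((466.8498229980469, 256.24920654296875), (58.25141525268555, 76.18435668945312), 81.83478546142578) 263
knob (np.float64(127.60185185185185), np.float64(207.08333333333334)) [  6   9  13  11 108] [0.52903711 0.44110857 0.02      ] [0.52736526 0.43781686 0.03      ]
(145, 138) [0.53017229 0.4411759  0.019     ] [0.5269818  0.43492542 0.038     ]
(112, 115) [0.54079531 0.45625159 0.019     ] [0.53745132 0.44978326 0.038     ]
(95, 108) [0.54409152 0.46393437 0.019     ] [0.5406999  0.45735503 0.038     ]
```

```bash
R='python3 -m jog'
python3 -m jog '[15,-20,0,0,26,-34,0,0,26,-34,0,0,26,-34,0,0,26,-34,0,0]'
python3 -m jog '[26,-34,0,0,26,-34,0,0,26,-34,0,0,26,-34,0,0,26,-34,0,0]'
python3 -m jog '[26,-34,0,0,26,-34,0,0,26,-34,0,0,26,-34,0,0,26,-34,0,0]'
python3 -m jog '[26,-34,0,0,26,-34,0,0,26,-34,0,0,26,-34,0,0,26,-34,0,0]'
python3 -m jog '[15,-12,0,0,0,0,0,0.115,0,0,0,0.115,0,0,0,0.115,0,0,0,0.115]'
cat >> h.py <<'E'
def go(o,x,y,z,yaw):
    "mm along tool axes (now) to reach x,y,z; then turn"
    r=tcp(o);d=r.inv().apply(np.array([x,y,z])-o['tool_pos'])*1000
    a=r.as_matrix();now=np.arctan2(a[1,0],a[0,0]);print('now',o['tool_pos'].round(4),'yaw',round(now,4),'q',o['q'].round(2),'F',o['contact_force'].round(1),'w',o['gripper_width'],'t',o['time_s'],'| d',d.round(1),'turn',round(now-yaw,4),'tilt',np.arccos(-a[2,2]).round(4))
E
python3 - <<'E'
from h import *
from bench import robot
go(robot.get_obs(),.467,.256,.15,-.143)
E
```

```text
time_s: 0.6
tool_pos: [0.2434, -0.3596, 0.3036]
tcp_rot: [-0.0, 0.988, 0.157, -0.0]
contact_force: [0.0, 0.0, 0.7]
gripper_width: 1.002
grasp_force: 0.0
time_s: 1.1
tool_pos: [0.314, -0.1576, 0.3038]
tcp_rot: [-0.0, 0.988, 0.157, 0.0]
contact_force: [1.4, 0.6, 0.6]
gripper_width: 1.0
grasp_force: 0.0
time_s: 1.6
tool_pos: [0.3848, 0.0446, 0.304]
tcp_rot: [0.0, 0.988, 0.157, 0.0]
contact_force: [0.8, 0.3, 0.8]
gripper_width: 1.002
grasp_force: 0.0
time_s: 2.1
tool_pos: [0.4556, 0.2466, 0.3037]
tcp_rot: [0.0, 0.988, 0.157, -0.0]
contact_force: [1.6, -0.7, 0.3]
gripper_width: 0.997
grasp_force: 0.0
time_s: 2.6
tool_pos: [0.466, 0.2607, 0.3036]
tcp_rot: [0.0, 0.997, -0.074, -0.0]
contact_force: [-0.4, -0.5, -0.4]
gripper_width: 0.998
grasp_force: 0.0
now [0.466  0.2607 0.3036] yaw -0.1487 q [0.37 0.07 1.53 0.   1.55 2.09] F [-0.4 -0.5 -0.4] w 0.9983248364588587 t 2.6 | d [  1.8   4.5 153.6] turn -0.0057 tilt 0.0007
```

```bash
python3 -m jog '[2,4.5,40,-0.006,0,0,45,0,0,0,45,0,0,0,40,0,0,0,25,0]'
python3 -m jog '[0,0,15,0,0,0,8,0,0,0,4.5,0,0,0,0,0,0,0,0,0]'
python3 - <<'E'
from h import *
from bench import robot
go(robot.get_obs(),.467,.256,.081,-.143)
s=robot.snapshot('top');crop(s,150,190,220,245,8,'pics/c3.png')
E
```

```text
time_s: 3.1
tool_pos: [0.4662, 0.2555, 0.1058]
tcp_rot: [0.001, 0.998, -0.069, -0.002]
contact_force: [-0.7, -0.1, -0.1]
gripper_width: 1.002
grasp_force: 0.0
time_s: 3.6
tool_pos: [0.4677, 0.2561, 0.0822]
tcp_rot: [-0.0, 0.998, -0.069, 0.001]
contact_force: [-0.4, -0.9, 0.1]
gripper_width: 1.004
grasp_force: 0.0
now [0.4677 0.2561 0.0822] yaw -0.1382 q [0.36 0.25 1.8  0.   1.09 2.07] F [-0.4 -0.9  0.1] w 1.0039474003560136 t 3.6 | d [-0.7  0.2  1.2] turn 0.0048 tilt 0.0012
```

```bash
python3 -m jog '[0,0,0,0,0,0,0,0,0,0,0,0,0,0,0,0,0,0,0,0]' 50
python3 -m jog '[0,0,0,0,0,0,0,0,0,0,0,0,0,0,0,0,0,0,0,0]'
python3 -m jog '[0,0,-8,0,0,0,-15,0,0,0,-17,0,0,0,-20,0,0,0,-20,0]'
python3 -m jog '[0,0,-30,0,0,0,-40,0,0,0,-40,0,0,0,-30,0,0,0,-10,0]'
python3 - <<'E'
from h import *
from bench import robot
go(robot.get_obs(),.467,.256,.32,-.143)
s=robot.snapshot('scene');np.savez('s2.npz',**s);crop(s,150,160,300,272,5,'pics/c4.png')
E
```

```text
time_s: 4.15
tool_pos: [0.4676, 0.256, 0.0825]
tcp_rot: [-0.0, 0.998, -0.069, 0.0]
contact_force: [-5.5, -2.5, 15.5]
gripper_width: 0.617
grasp_force: 60.2
time_s: 4.65
tool_pos: [0.4676, 0.256, 0.0825]
tcp_rot: [-0.0, 0.998, -0.069, 0.0]
contact_force: [-6.4, -1.9, 16.1]
gripper_width: 0.612
grasp_force: 60.2
time_s: 5.15
tool_pos: [0.4673, 0.2559, 0.1625]
tcp_rot: [-0.0, 0.998, -0.069, -0.0]
contact_force: [1.1, 0.3, -1.7]
gripper_width: 0.618
grasp_force: 63.2
time_s: 5.65
tool_pos: [0.4677, 0.2561, 0.3151]
tcp_rot: [-0.001, 0.998, -0.069, 0.002]
contact_force: [-0.1, -1.3, -1.4]
gripper_width: 0.617
grasp_force: 63.3
now [0.4677 0.2561 0.3151] yaw -0.1381 q [0.36 0.06 1.52 0.   1.56 2.07] F [-0.1 -1.3 -1.4] w 0.6165831713139539 t 5.65 | d [-0.7  0.2 -4.9] turn 0.0049 tilt 0.0047
```

View pics/c4.png

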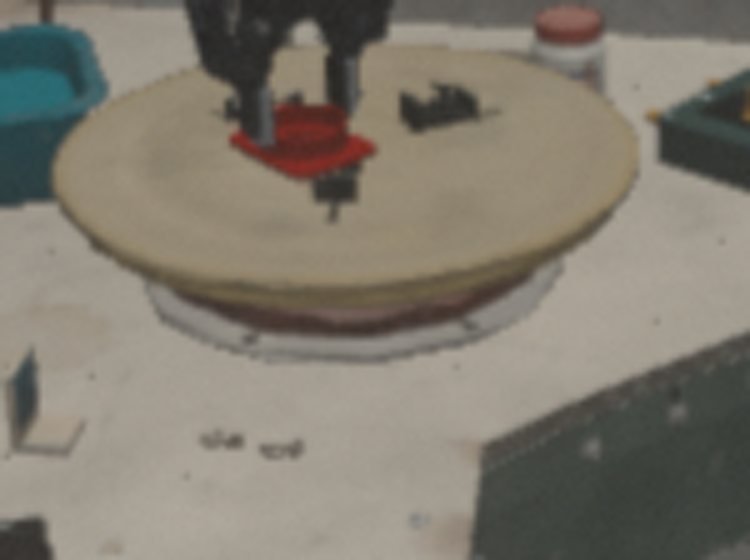

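The crop shows the guard held level in the fingers (plate at about (305,145)), clear of the wheel. The box is visible on the right, so I'll use the scene view to refine its pose.

Run:
```python
from h import *
s=dict(np.load('s2.npz'));print(proj(s,[[.542,-.349,.045]]))
crop(s,272,150,352,210,10,'pics/c5.png')
```

```text
[[304.90132978 179.95800199]]
```

View pics/c5.png

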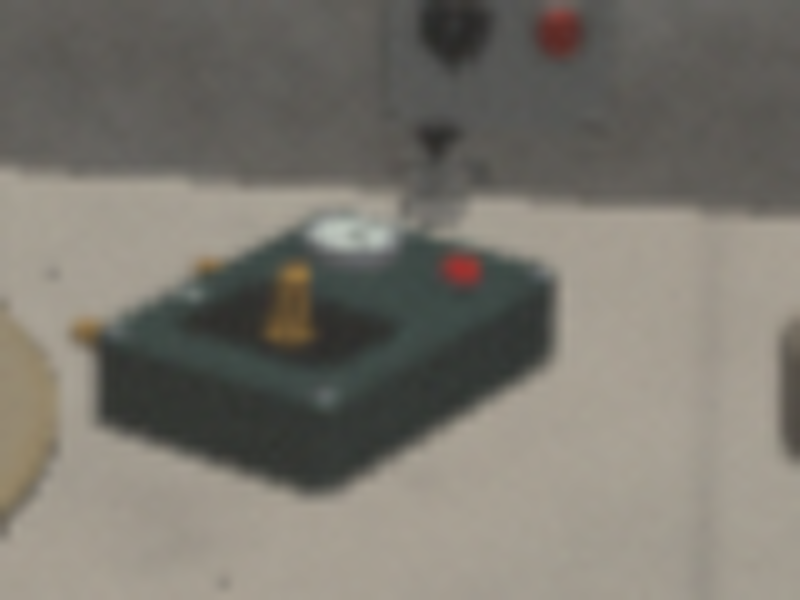

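The crop shows the spindle tip at (295,267), dot at (192,294), gauge at (352,236) and button at (462,266).

Run:
```python
from h import *
from scipy.optimize import least_squares
s=dict(np.load('s2.npz'));t=dict(np.load('top0.npz'))
L=np.array([[22,-50,54.5],[-32,-50,53],[49.5,30,45],[0,62.5,45],[0,-2.5,45],[40.5,30,45],[-40.5,30,45]])/1000
uvt=np.array([315,170])+(np.array([[412,171],[422,294],[221,119],[156,235],[303,232],[225,139],[235,320]])+.5)/8-.5
Ls=np.array([[22,-50,54.5],[-32,-50,53],[49.5,30,45],[0,30,69]])/1000
uvs=np.array([272,150])+(np.array([[352,236],[462,265],[192,294],[295,266]])+.5)/10-.5
def P(b,L): c,d=np.cos(b[2]),np.sin(b[2]);return np.c_[b[0]+c*L[:,0]-d*L[:,1],b[1]+d*L[:,0]+c*L[:,1],L[:,2]]
f1=lambda b:(proj(t,P(b,L))-uvt).ravel()
f2=lambda b:(proj(s,P(b,Ls))-uvs).ravel()
for f in(f1,f2,lambda b:np.r_[f1(b),f2(b)]):
    r=least_squares(f,[.5,-.25,0]);print(r.x,'seat',P(r.x,np.array([[0,.03,.039]]))[0],np.round(r.fun,2)[-8:])
# top-face green mask -> rect
im=t['pixels'].astype(int);B,G,Rr=[im[...,i] for i in range(3)]
m=np.zeros(B.shape,bool);m[172:225,318:388]=1;m&=(G-Rr>12)&(G>55);v,u=np.nonzero(m)
w=np.array([ray(t,a,b,.045)[:2]*1000 for a,b in zip(u,v)]).astype(np.float32);print(cv2.minAreaRect(w),m.sum())
from bench import robot
go(robot.get_obs(),.542,-.319,.315,.008)
```

```text
[ 0.5420122  -0.34910137  0.00837003] seat [ 0.5417611  -0.31910242  0.039     ] [-0.14 -0.32  0.02 -0.43 -0.33  0.12  0.1   0.26]
[ 0.54471595 -0.35142901  0.03259921] seat [ 0.54373815 -0.32144495  0.039     ] [ 0.11 -0.42 -0.07 -0.07  0.11  0.1  -0.15  0.37]
[ 0.54244166 -0.34911763  0.0141699 ] seat [ 0.54201657 -0.31912064  0.039     ] [ 0.48 -0.12  0.19  0.32  0.23  0.3  -0.13  0.65]
((541.4740600585938, -348.37310791015625), (115.37647247314453, 174.08609008789062), 0.6793180704116821) 761
now [0.4677 0.2561 0.3148] yaw -0.1382 q [0.36 0.06 1.52 0.   1.56 2.07] F [-1.   0.7  0.6] w 0.6133422418841052 t 5.7 | d [152.8 559.4  -0.9] turn -0.1462 tilt 0.0042
```

```bash
python3 -m jog '[8,30,0,0,11,40,0,0,11,40,0,0,11,40,0,0,11,40,0,0]'
python3 -m jog '[11,40,0,0,11,40,0,0,11,40,0,0,11,40,0,0,11,40,0,0]'
python3 -m jog '[11,40,0,0,11,40,0,0,11,40,0,0,11,40,0,0,2.8,10,0,-0.05]'
python3 -m jog '[0,0,0,-0.05,0,0,40,-0.05,0,0,45,0,0,0,40,0,0,0,15,0]'
python3 -m jog '[0,0,0,0,0,0,0,0,0,0,0,0]'
python3 - <<'E'
from h import *
from bench import robot
go(robot.get_obs(),.542,-.319,.165,.012)
s=robot.snapshot('top');np.savez('t3.npz',**s);a=s['pixels'][170:225,315:385]
s=robot.snapshot('scene');np.savez('s3.npz',**s);b=s['pixels'][145:200,265:335]
cv2.imwrite('pics/c6.png',np.vstack([cv2.resize(x,None,fx=5.4,fy=5.4,interpolation=cv2.INTER_CUBIC) for x in(a,b)]))
E
```

```text
time_s: 6.2
tool_pos: [0.4923, 0.059, 0.31]
tcp_rot: [-0.0, 0.998, -0.069, -0.001]
contact_force: [0.9, 0.2, -0.9]
gripper_width: 0.613
grasp_force: 63.3
time_s: 6.7
tool_pos: [0.5193, -0.1468, 0.3099]
tcp_rot: [-0.0, 0.998, -0.069, -0.001]
contact_force: [1.1, 0.6, -1.6]
gripper_width: 0.614
grasp_force: 63.3
time_s: 7.2
tool_pos: [0.5421, -0.3235, 0.3087]
tcp_rot: [-0.001, 0.999, -0.045, -0.001]
contact_force: [1.1, 0.0, -1.4]
gripper_width: 0.616
grasp_force: 63.3
time_s: 7.7
tool_pos: [0.541, -0.3187, 0.1659]
tcp_rot: [-0.002, 1.0, 0.006, -0.003]
contact_force: [0.2, 0.1, -1.7]
gripper_width: 0.614
grasp_force: 63.3
time_s: 8.0
tool_pos: [0.5432, -0.3204, 0.1736]
tcp_rot: [0.001, 1.0, 0.006, 0.001]
contact_force: [-0.6, -0.2, -0.4]
gripper_width: 0.616
grasp_force: 63.3
now [ 0.5432 -0.3204  0.1736] yaw 0.0118 q [-0.65  0.34  1.48  0.    1.33  0.9 ] F [-0.6 -0.2 -0.4] w 0.6161709393736023 t 8.0 | d [-1.2 -1.4  8.6] turn -0.0002 tilt 0.003
```

View pics/c6.png

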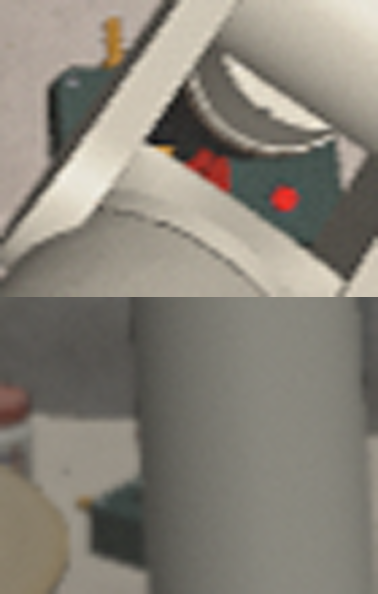

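The arm hides the recess in both views (top: only a bit of red ring at (210,170)), so I'll insert by feel.

```bash
python3 -m jog '[-0.4,-1.4,15,0,0,0,15,0,0,0,10,0,0,0,0,0,0,0,0,0]'
python3 -m jog '[0,0,3,0,0,0,3,0,0,0,0,0,0,0,0,0,0,0,0,0]'
python3 -m jog '[0,0,2,0,0,0,0,0,0,0,0,0]'
python3 - <<'E'
from h import *
from bench import robot
go(robot.get_obs(),.5428,-.319,.1215,.012)
print(robot.get_obs()['ft_torque'])
E
```

```text
time_s: 8.6
tool_pos: [0.5421, -0.3185, 0.131]
tcp_rot: [-0.0, 1.0, 0.006, -0.0]
contact_force: [0.8, -0.3, -0.5]
gripper_width: 0.616
grasp_force: 63.3
time_s: 9.1
tool_pos: [0.5422, -0.3185, 0.1255]
tcp_rot: [0.0, 1.0, 0.006, 0.0]
contact_force: [0.9, -0.6, -0.5]
gripper_width: 0.612
grasp_force: 63.3
time_s: 9.4
tool_pos: [0.5421, -0.3185, 0.1233]
tcp_rot: [-0.0, 1.0, 0.006, -0.0]
contact_force: [-0.2, 0.2, -0.7]
gripper_width: 0.616
grasp_force: 63.3
now [ 0.5421 -0.3185  0.1233] yaw 0.0118 q [-0.65  0.38  1.53  0.    1.23  0.91] F [-0.2  0.2 -0.7] w 0.6158851466928527 t 9.4 | d [0.7 0.5 1.8] turn -0.0002 tilt 0.0002
[-0.0199211   0.05873641 -0.03551928]
```

```bash
python3 -m jog '[0,0,1,0,0,0,0,0,0,0,0,0]'
python3 -m jog '[0,0,1,0,0,0,0,0,0,0,0,0]'
python3 -m jog '[0,0,0.7,0,0,0,0,0,0,0,0,0]'
```

```text
time_s: 9.7
tool_pos: [0.5422, -0.3185, 0.1224]
tcp_rot: [-0.0, 1.0, 0.006, -0.0]
contact_force: [-0.2, -0.1, -1.2]
gripper_width: 0.613
grasp_force: 63.3
time_s: 10.0
tool_pos: [0.5422, -0.3186, 0.1217]
tcp_rot: [0.0, 1.0, 0.006, 0.0]
contact_force: [-2.2, 0.7, 4.8]
gripper_width: 0.613
grasp_force: 63.8
time_s: 10.3
tool_pos: [0.5423, -0.3186, 0.1216]
tcp_rot: [0.0, 1.0, 0.006, 0.0]
contact_force: [-4.1, 3.4, 12.7]
gripper_width: 0.617
grasp_force: 64.8
```

```bash
python3 -m jog '[0,0,0.7,0,0,0,0,0]'
python3 -m jog '[0,0,0,0,0,0,0,0,0,0,0,0,0,0,0,0,0,0,0,0]' 90
python3 -m jog '[0,0,-10,0,0,0,-20,0,0,0,-40,0,0,0,-45,0,0,0,-45,0]'
python3 -m jog '[0,0,-30,0,2,-30,0,0,4,-40,0,0,4,-40,0,0,4,-40,0,0]'
python3 -m jog '[4,-40,0,0,4,-40,0,0,4,-40,0,0,4,-40,0,0,4,-40,0,0]'
python3 - <<'E'
from h import *
from bench import robot
s=robot.snapshot('top');np.savez('t4.npz',**s);go(robot.get_obs(),.528,.4395,.31,.95)
a=s['pixels'][165:225,315:385]
b=s['pixels'][190:225,110:150]
cv2.imwrite('pics/c7.png',np.hstack([cv2.resize(x,(400,int(400*x.shape[0]/x.shape[1]))+(), interpolation=cv2.INTER_CUBIC)[:342] for x in(a,b)]))
E
```

```text
time_s: 10.5
tool_pos: [0.5423, -0.3186, 0.1216]
tcp_rot: [0.0, 1.0, 0.006, 0.0]
contact_force: [-7.5, 4.8, 21.4]
gripper_width: 0.612
grasp_force: 65.6
time_s: 11.0
tool_pos: [0.5422, -0.3185, 0.1198]
tcp_rot: [-0.0, 1.0, 0.006, -0.0]
contact_force: [-0.1, -0.1, 0.1]
gripper_width: 0.898
grasp_force: 0.0
time_s: 11.5
tool_pos: [0.5419, -0.3182, 0.2825]
tcp_rot: [0.0, 1.0, 0.006, 0.0]
contact_force: [2.2, -1.1, -0.1]
gripper_width: 0.9
grasp_force: 0.0
time_s: 12.0
tool_pos: [0.5542, -0.1669, 0.3109]
tcp_rot: [0.0, 1.0, 0.006, 0.0]
contact_force: [1.9, -0.9, -0.8]
gripper_width: 0.902
grasp_force: 0.0
time_s: 12.5
tool_pos: [0.5718, 0.0335, 0.311]
tcp_rot: [-0.0, 1.0, 0.006, 0.0]
contact_force: [0.5, -1.1, -0.6]
gripper_width: 0.9
grasp_force: 0.0
now [0.5719 0.0384 0.3111] yaw 0.0144 q [-0.07  0.14  1.43  0.    1.57  1.49] F [-0.3  6.1 -0.6] w 0.8980099868975103 t 12.55 | d [ -38.2 -401.7    1.9] turn -0.9356 tilt 0.0025
```

View pics/c7.png

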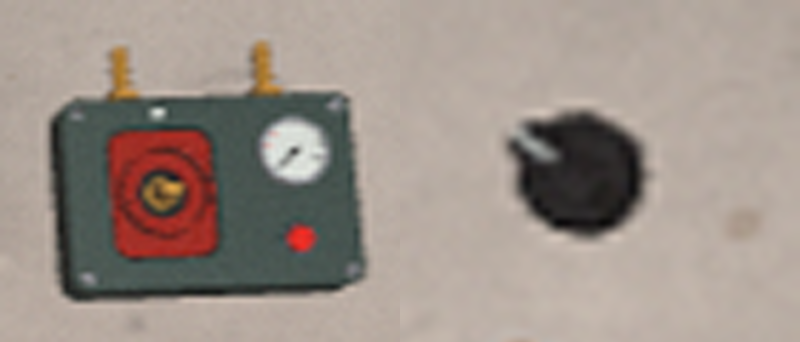

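The guard lies square in the recess with its plate filling it (left crop). The knob stands undisturbed (right crop), pointer line running from (555,158) to (515,128). I'll fit the knob's silhouette.

Run:
```python
from h import *
from scipy.optimize import minimize
s=dict(np.load('t4.npz'));k=8;x0,y0=110,190
im=s['pixels'][y0:y0+35,x0:x0+40];g=cv2.resize(im,None,fx=k,fy=k,interpolation=cv2.INTER_CUBIC).astype(int)
bg=np.median(im.reshape(-1,3),0);print(bg)
dark=np.clip((bg.mean()-g.mean(2))/(bg.mean()-35),0,1)
v,u=np.mgrid[:g.shape[0],:g.shape[1]];dark[np.hypot(u-17.5*k,v-17.5*k)>9*k]=0
t=np.linspace(0,2*np.pi,60)
def sil(b):
    m=np.zeros(dark.shape,np.uint8);c,d=np.cos(b[2]),np.sin(b[2])
    def W(L): return np.c_[b[0]+c*L[:,0]-d*L[:,1],b[1]+d*L[:,0]+c*L[:,1],L[:,2]]
    A=np.vstack([np.c_[.021*np.cos(t),.021*np.sin(t),0*t+z] for z in(0,.019)])
    Bx=np.array([[x,y,z] for x in(-.018,.018) for y in(-.007,.007) for z in(.019,.038)])
    for L in(A,Bx):
        p=((proj(s,W(L))-[x0,y0]+.5)*k-.5)*16
        cv2.fillConvexPoly(m,cv2.convexHull(p.astype(np.int32)),1,shift=4)
    return cv2.GaussianBlur(m.astype(float),(0,0),k*.5)
best=min((minimize(lambda b:((sil([b[0]/1000,b[1]/1000,b[2]])-dark)**2).sum(),[528,440,y],method='Nelder-Mead',options=dict(initial_simplex=[[528,440,y],[532,440,y],[528,444,y],[528,440,y+.2]])) for y in(.6,.9,1.2)),key=lambda r:r.fun)
print(best.x,best.fun,(dark**2).sum())
for z in(.038,):
  for a,b in[((155,158),(118,133))]:
    P=[ray(s,x0+(p[0]+.5)/10-.5,y0+(p[1]+.5)/10-.5,z) for p in(a,b)];print(P,np.arctan2(*(P[1]-P[0])[1::-1]))
    print([np.arctan2(*(q[:2]-best.x[:2]/1000)[::-1]) for q in P])
```

```text
[163. 172. 184.]
[531.00812358 444.30250452   0.89462395] 328.8779465387661 6826.15023687834
[array([0.53233883, 0.44436196, 0.038     ]), array([0.54146149, 0.4576957 , 0.038     ])] 0.9707678577044617
[np.float64(0.044652312344455956), np.float64(0.908060211621691)]
```

```bash
python3 -m jog '[-3.6,-40,0,0,-3.6,-40,0,0,-3.6,-40,0,0,-3.6,-40,0,0,-3.6,-40,0,0]' 45
python3 -m jog '[-3.6,-40,0,0,-3.6,-40,0,0,-3.6,-40,0,0,-3.6,-40,0,0,-3.6,-40,0,0]'
python3 -m jog '[0,-6,0,-0.13,0,0,0,-0.13,0,0,0,-0.13,0,0,0,-0.13,0,0,0,-0.13]'
python3 -m jog '[0,0,0,-0.13,0,0,0,-0.13,0,0,0,0,0,0,0,0]'
python3 - <<'E'
from h import *
from bench import robot
go(robot.get_obs(),.5305,.4435,.095,.92)
E
```

```text
time_s: 13.05
tool_pos: [0.5512, 0.2332, 0.311]
tcp_rot: [-0.0, 1.0, 0.006, 0.0]
contact_force: [1.3, -0.6, 0.4]
gripper_width: 0.451
grasp_force: 0.0
time_s: 13.55
tool_pos: [0.5308, 0.433, 0.311]
tcp_rot: [-0.0, 1.0, 0.006, 0.0]
contact_force: [-0.0, -0.8, 0.1]
gripper_width: 0.453
grasp_force: 0.0
time_s: 14.05
tool_pos: [0.5312, 0.4374, 0.3108]
tcp_rot: [-0.0, 0.945, 0.328, 0.0]
contact_force: [0.8, 0.1, -0.7]
gripper_width: 0.449
grasp_force: 0.0
time_s: 14.45
tool_pos: [0.5312, 0.4373, 0.3105]
tcp_rot: [-0.0, 0.897, 0.443, 0.0]
contact_force: [-0.3, 0.5, 0.9]
gripper_width: 0.448
grasp_force: 0.0
now [0.5312 0.4373 0.3105] yaw 0.9178 q [0.58 0.39 1.13 0.   1.63 1.23] F [-0.3  0.5  0.9] w 0.4475734583820489 t 14.45 | d [  4.4  -4.3 215.5] turn -0.0022 tilt 0.0004
```

```bash
python3 -m jog '[4.4,-4.3,35,0,0,0,45,0,0,0,45,0,0,0,40,0,0,0,20,0]'
python3 -m jog '[0,0,15,0,0,0,10,0,0,0,5,0,0,0,0,0,0,0,0,0]'
python3 -m jog '[0,0,0,0,0,0,0,0,0,0,0,0,0,0,0,0,0,0,0,0]' 0
python3 -m jog '[0,0,0,0,0,0,0,0,0,0,0,0]'
python3 - <<'E'
from h import *
from bench import robot
go(robot.get_obs(),.5305,.4435,.095,.92);print(robot.get_obs()['ft_torque'])
E
```

```text
time_s: 14.95
tool_pos: [0.5294, 0.4428, 0.1212]
tcp_rot: [0.0, 0.897, 0.443, -0.002]
contact_force: [-0.1, -1.2, -0.5]
gripper_width: 0.451
grasp_force: 0.0
time_s: 15.45
tool_pos: [0.5308, 0.4438, 0.0962]
tcp_rot: [-0.0, 0.896, 0.445, 0.001]
contact_force: [-0.0, -0.8, 1.0]
gripper_width: 0.455
grasp_force: 0.0
time_s: 15.95
tool_pos: [0.5308, 0.4437, 0.096]
tcp_rot: [-0.0, 0.896, 0.445, 0.001]
contact_force: [-0.2, -0.9, 7.0]
gripper_width: 0.144
grasp_force: 59.4
time_s: 16.25
tool_pos: [0.5308, 0.4437, 0.096]
tcp_rot: [-0.0, 0.896, 0.445, 0.001]
contact_force: [-1.2, -0.7, 6.0]
gripper_width: 0.145
grasp_force: 59.4
now [0.5308 0.4437 0.096 ] yaw 0.9218 q [0.59 0.52 1.38 0.   1.24 1.23] F [-1.2 -0.7  6. ] w 0.1454639893621477 t 16.25 | d [-0.3 -0.1  1. ] turn 0.0018 tilt 0.0014
[-0.09744122  0.10824934 -0.01627326]
```

```bash
python3 -m jog '[0,0,-15,0,0,0,-30,0,0,0,-45,0,0,0,-45,0,0,0,-45,0]'
python3 -m jog '[0,0,-35,0.13,0,0,0,0.13,0,0,0,0.13,0,0,0,0.13,0,0,0,0.13]'
python3 -m jog '[0,0,0,0.13,0,0,0,0.13,0,20,0,0,0,40,0,0,0,40,0,0]'
python3 -m jog '[0,40,0,0,0,40,0,0,0,40,0,0,0,40,0,0,0,40,0,0]'
python3 - <<'E'
from h import *
from bench import robot
s=robot.snapshot('scene');np.savez('s5.npz',**s);o=robot.get_obs();go(o,.5414,-.319,.31,.012)
u=proj(s,o['tool_pos']-[0,0,.096])[0].astype(int);print(u)
crop(s,u[0]-40,u[1]-40,u[0]+40,u[1]+20,8,'pics/c8.png')
E
```

```text
time_s: 16.75
tool_pos: [0.5301, 0.4433, 0.2781]
tcp_rot: [-0.0, 0.896, 0.445, 0.0]
contact_force: [1.0, 1.3, -0.6]
gripper_width: 0.147
grasp_force: 58.6
time_s: 17.25
tool_pos: [0.5303, 0.4433, 0.3112]
tcp_rot: [-0.0, 0.991, 0.133, 0.0]
contact_force: [0.6, -1.3, -1.7]
gripper_width: 0.143
grasp_force: 58.6
time_s: 17.75
tool_pos: [0.5311, 0.3426, 0.3107]
tcp_rot: [-0.0, 1.0, 0.006, 0.0]
contact_force: [0.8, -0.1, -0.6]
gripper_width: 0.143
grasp_force: 58.7
time_s: 18.25
tool_pos: [0.5335, 0.142, 0.3112]
tcp_rot: [-0.0, 1.0, 0.006, 0.0]
contact_force: [0.9, -1.0, -0.6]
gripper_width: 0.143
grasp_force: 58.7
now [0.5338 0.1374 0.3113] yaw 0.0097 q [ 0.11  0.1   1.48 -0.    1.56  1.67] F [ 2.9 -5.8  0.2] w 0.14226932842318632 t 18.3 | d [  3.2 456.5   2.2] turn -0.0023 tilt 0.0023
[222 177]
```

View pics/c8.png

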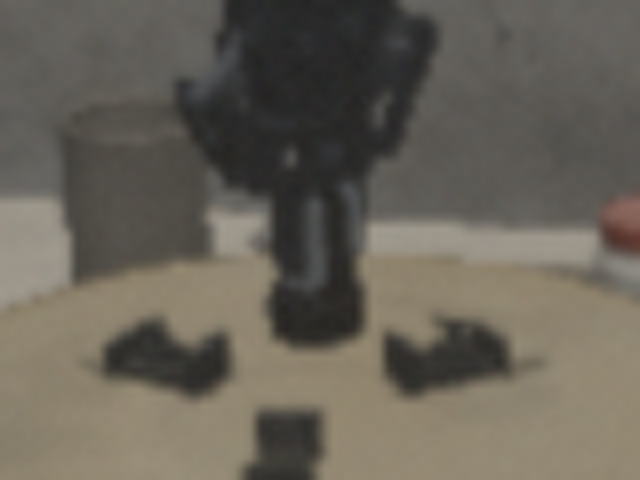

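The knob is held upright (skirt centre at crop (317,320), within 1 mm of the prediction). Next I'll move it to the box.

```bash
python3 -m jog '[0,25,0,0,0,40,0,0,0,40,0,0,0,40,0,0,0,40,0,0]'
python3 -m jog '[0,40,0,0,0,40,0,0,0,40,0,0,0,40,0,0,0,40,0,0]'
python3 -m jog '[3,40,0,0,0,31,0,0,0,0,30,0,0,0,40,0,0,0,40,0]'
python3 -m jog '[0,0,20,0,0,0,0,0,0,0,0,0]'
python3 - <<'E'
from h import *
from bench import robot
go(robot.get_obs(),.5414,-.319,.168,.012);print(robot.get_obs()['ft_torque'])
E
```

```text
time_s: 18.8
tool_pos: [0.5358, -0.0429, 0.3112]
tcp_rot: [0.0, 1.0, 0.006, 0.0]
contact_force: [1.0, 0.1, -0.6]
gripper_width: 0.146
grasp_force: 58.9
time_s: 19.3
tool_pos: [0.5382, -0.243, 0.3112]
tcp_rot: [0.0, 1.0, 0.006, 0.0]
contact_force: [1.0, -0.4, -0.5]
gripper_width: 0.145
grasp_force: 58.9
time_s: 19.8
tool_pos: [0.5423, -0.3127, 0.1999]
tcp_rot: [0.0, 1.0, 0.006, 0.001]
contact_force: [0.6, 0.5, -2.1]
gripper_width: 0.144
grasp_force: 59.0
time_s: 20.1
tool_pos: [0.5427, -0.3126, 0.1815]
tcp_rot: [0.0, 1.0, 0.006, 0.0]
contact_force: [0.5, -0.3, -1.2]
gripper_width: 0.143
grasp_force: 58.9
now [ 0.5427 -0.3126  0.1815] yaw 0.0118 q [-0.65  0.32  1.48  0.    1.34  0.91] F [ 0.5 -0.3 -1.2] w 0.14309973468081996 t 20.1 | d [-1.4  6.4 13.5] turn -0.0002 tilt 0.001
[-0.00452171  0.00798324  0.0444019 ]
```

```bash
python3 -m jog '[-1.4,6.3,6,0,0,0,6,0,0,0,0,0,0,0,0,0]'
python3 -m jog '[0,0,2,0,0,0,2,0,0,0,0,0,0,0,0,0]'
python3 -m jog '[0,0,2,0,0,0,0,0,0,0,0,0]'
python3 - <<'E'
from h import *
from bench import robot
go(robot.get_obs(),.5414,-.319,.149,.012);print(robot.get_obs()['ft_torque'])
E
```

```text
time_s: 20.5
tool_pos: [0.5411, -0.3188, 0.1682]
tcp_rot: [-0.0, 1.0, 0.006, 0.0]
contact_force: [-0.8, -0.9, -0.1]
gripper_width: 0.149
grasp_force: 58.9
time_s: 20.9
tool_pos: [0.5411, -0.3187, 0.164]
tcp_rot: [-0.0, 1.0, 0.006, -0.0]
contact_force: [0.0, -0.3, -1.4]
gripper_width: 0.143
grasp_force: 58.9
time_s: 21.2
tool_pos: [0.5411, -0.3187, 0.1619]
tcp_rot: [-0.0, 1.0, 0.006, -0.0]
contact_force: [-0.6, -0.5, -1.5]
gripper_width: 0.145
grasp_force: 58.9
now [ 0.5411 -0.3187  0.1619] yaw 0.0118 q [-0.65  0.34  1.49  0.    1.31  0.9 ] F [-0.6 -0.5 -1.5] w 0.1448008964923899 t 21.2 | d [ 0.3  0.3 12.9] turn -0.0002 tilt 0.0002
[ 0.01101821 -0.05560778 -0.00065178]
```

```bash
python3 -m jog '[0,0,2,0,0,0,0,0,0,0,0,0]'
python3 -m jog '[0,0,2,0,0,0,0,0,0,0,0,0]'
python3 -m jog '[0,0,2,0,0,0,0,0,0,0,0,0]'
```

```text
time_s: 21.5
tool_pos: [0.5411, -0.3187, 0.1599]
tcp_rot: [-0.0, 1.0, 0.006, -0.0]
contact_force: [0.8, 0.2, -1.3]
gripper_width: 0.148
grasp_force: 58.9
time_s: 21.8
tool_pos: [0.5411, -0.3187, 0.1579]
tcp_rot: [-0.0, 1.0, 0.006, -0.0]
contact_force: [-0.4, 0.0, -0.9]
gripper_width: 0.144
grasp_force: 58.9
time_s: 22.1
tool_pos: [0.5411, -0.3187, 0.1559]
tcp_rot: [-0.0, 1.0, 0.006, -0.0]
contact_force: [0.0, 1.0, -2.2]
gripper_width: 0.15
grasp_force: 58.9
```

Sliding on freely with no lateral load. I'll keep going to the shoulder.

```bash
python3 -m jog '[0,0,2,0,0,0,0,0,0,0,0,0]'
python3 -m jog '[0,0,2,0,0,0,0,0,0,0,0,0]'
python3 -m jog '[0,0,2,0,0,0,0,0,0,0,0,0]'
python3 -m jog '[0,0,1,0,0,0,0,0,0,0,0,0]'
```

```text
time_s: 22.4
tool_pos: [0.541, -0.3187, 0.1539]
tcp_rot: [-0.0, 1.0, 0.006, -0.0]
contact_force: [-0.0, -1.1, -1.0]
gripper_width: 0.147
grasp_force: 58.9
time_s: 22.7
tool_pos: [0.5411, -0.3187, 0.1519]
tcp_rot: [-0.0, 1.0, 0.006, -0.0]
contact_force: [-0.2, 0.7, -0.2]
gripper_width: 0.145
grasp_force: 58.9
time_s: 23.0
tool_pos: [0.5411, -0.3187, 0.1499]
tcp_rot: [-0.0, 1.0, 0.006, -0.0]
contact_force: [-0.3, 0.4, -0.5]
gripper_width: 0.146
grasp_force: 58.9
time_s: 23.3
tool_pos: [0.5411, -0.3187, 0.149]
tcp_rot: [-0.0, 1.0, 0.006, 0.0]
contact_force: [-0.4, -0.6, -1.2]
gripper_width: 0.143
grasp_force: 59.1
```

```bash
python3 -m jog '[0,0,1,0,0,0,0,0,0,0,0,0]'
python3 -m jog '[0,0,2,0,0,0,0,0,0,0,0,0]'
python3 -m jog '[0,0,1.5,0,0,0,0,0,0,0,0,0]'
python3 -m jog '[0,0,1,0,0,0,0,0,0,0,0,0]'
python3 -m jog '[0,0,1,0,0,0,0,0,0,0,0,0]'
```

```text
time_s: 23.6
tool_pos: [0.5411, -0.3187, 0.1483]
tcp_rot: [0.0, 1.0, 0.006, 0.0]
contact_force: [-1.5, 0.5, 5.1]
gripper_width: 0.144
grasp_force: 59.7
time_s: 23.9
tool_pos: [0.5411, -0.3188, 0.1465]
tcp_rot: [0.0, 1.0, 0.006, 0.0]
contact_force: [-2.0, 2.2, 7.1]
gripper_width: 0.15
grasp_force: 59.9
time_s: 24.2
tool_pos: [0.5412, -0.3188, 0.1451]
tcp_rot: [0.0, 1.0, 0.006, 0.0]
contact_force: [-2.9, 2.6, 7.8]
gripper_width: 0.143
grasp_force: 60.1
time_s: 24.5
tool_pos: [0.5412, -0.3188, 0.1442]
tcp_rot: [0.0, 1.0, 0.006, 0.0]
contact_force: [-2.6, 1.6, 9.0]
gripper_width: 0.147
grasp_force: 60.2
time_s: 24.8
tool_pos: [0.5412, -0.3188, 0.1433]
tcp_rot: [0.0, 1.0, 0.006, 0.0]
contact_force: [-3.0, 3.0, 10.9]
gripper_width: 0.147
grasp_force: 60.3
```

```bash
python3 -m jog '[0,0,0.7,0,0,0,0,0,0,0,0,0]'
python3 -m jog '[0,0,0.5,0,0,0,0,0,0,0,0,0]'
python3 -m jog '[0,0,0.4,0,0,0,0,0,0,0,0,0]'
python3 - <<'E'
from h import *
from bench import robot
s=robot.snapshot('top');a=s['pixels'][165:225,315:385]
s=robot.snapshot('scene');b=s['pixels'][145:205,265:335]
cv2.imwrite('pics/c9.png',np.hstack([cv2.resize(x,(400,342),interpolation=cv2.INTER_CUBIC) for x in(a,b)]))
E
```

```text
time_s: 25.1
tool_pos: [0.5412, -0.3188, 0.1428]
tcp_rot: [0.0, 1.0, 0.006, 0.0]
contact_force: [-4.4, 2.9, 13.0]
gripper_width: 0.144
grasp_force: 60.8
time_s: 25.4
tool_pos: [0.5412, -0.3188, 0.1427]
tcp_rot: [0.0, 1.0, 0.006, 0.0]
contact_force: [-5.3, 3.9, 18.1]
gripper_width: 0.146
grasp_force: 61.4
time_s: 25.7
tool_pos: [0.5413, -0.3188, 0.1426]
tcp_rot: [0.0, 1.0, 0.006, 0.001]
contact_force: [-7.5, 3.8, 21.7]
gripper_width: 0.148
grasp_force: 61.9
```

View pics/c9.png

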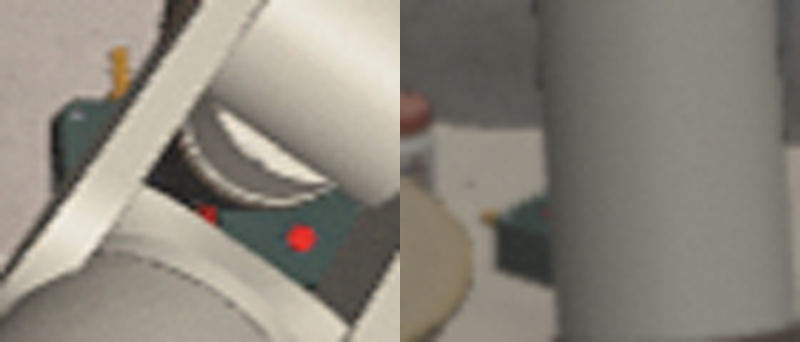

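The arm hides the knob (only red ring at (205,215) shows). The forces tell the state: about 5 N when the spring was first met, 11–13 N near the end, then a hard stop about 6 mm down. The knob is on and fully pressed in, so I'll hand in.

```bash
python3 -c "
from bench import robot
print(robot.hand_in())"
```

```text
the job is handed in; nothing more can be done
None
```

I handed the job in with the guard seated in the recess and the knob on the spindle, gripped and held at the stop after about 6 mm of travel; the arm hid the final state from both cameras, so the pressed-in knob is judged from forces and travel, and no verdict came back.

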